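# Reset the bottle stop of a labelling machine

### The arm

A 7-joint arm with a two-finger parallel gripper is mounted at the origin on the work surface. World frame = base frame: x ahead of the robot, y to its left, z up, the work surface at z = 0. Lengths are in m, angles in degrees, forces in N, time in s.
With the tool pointing down it reaches from about 0.4 to 0.75 m from the base axis. Payload 19.5 kg.
Tool frame: the origin (TCP) lies at the very end of the fingers, on their centre line; the grasp point (between the pads) lies 19 mm behind it; z points along the fingers, y is the line along which they close (so a half turn about z gives the same grasp; the last joint's range is limited). The gripper opens to 85 mm and grips with 20 to 120 N. Pads are 22 mm wide; open, the fingers measure 114 mm over their backs; the gripper's body (76 mm by 85 mm) begins 54 mm behind the grasp point. The pads swing forward as they close: fully open they stand 13 mm farther back than shut.
Start: joints at [66.939, 40.479, -1.581, 85.061, 1.261, 54.483, -4.326], TCP at [0.203, -0.538, 0.231] pointing down, gripper open.
Joint ranges: [-155.06, 155.06], [-18.47, 123.98], [-90, 86.84], [0, 140.48], [-83.41, 263.41], [0, 116], [-161.91, 161.91]. Speed limits (degrees/s): [108.29, 108.29, 147.25, 147.25, 172.46, 172.46, 172.46].

### API

Orientations are given as a 3x3 rotation matrix whose columns are the frame's x, y, z axes.
In Python, from plant import readout, optics, ticket gives the robot as it stands.
- The arm moves only by the tool move_arm, never from a script. Its argument "steps" is a list of rows, each an object with "translation": the shift along the world's x, y, z in cm, a list of three; "dr": the turn, a rotation vector about the world's x, y, z in degrees, a list of three. A call has 1 to 10 rows; each row is the pose to reach, as a shift and turn from the pose commanded when the call began; what a row does not reach only later rows make up. A row lasts 1/10 s, in which the tool goes at most 50 mm and 8.59 degrees, less where a joint would pass 70% of its speed; a pose out of reach is approached as far as the arm can. A call with a gripper value outside its range is refused whole. "jaw" is the finger opening in cm, from 0 to 8.54, set as the call begins (left out, the last holds). The fingers move at their own pace and stop on an object; the grip force is fixed at half the most. Time passes only in rows, so rows that repeat a pose let the fingers close. It gives the time, the measured TCP pose, the force, the opening and the grip force at its end, in the units of the state.
- readout.read_state(): the state, without advancing time (a new reading comes with each control period).
- optics.camera(name): name is "scene" or "side" or "wrist"; returns a dict with "pixels" (480x640x3 uint8, blue, green, red), "K" (3x3 intrinsics, pixels), "R" (3x3) and "t" (3): a world point X has camera coordinates R X + t. Camera axes: x right, y down, z forward; pixel columns grow to the right and rows downward; lengths in m; the calibration is good to about 2 mm. A picture is of the moment at which its call begins. There is no depth.
- ticket.sign_off(): hands the job in; it is judged then, once.
The state is a dict: "clock": time; "qpos": joint angles; "qvel": joint speeds; "joint_torque": joint torques, N m; "ee_pos": TCP position; "orientation": TCP orientation; "wrist_force": force on the tool from outside, world axes, zero at the start; "torque": the same for the moment, N m; "gripper_width": finger opening in m; "grasp_force": force on a finger pad.
Only numpy, scipy, OpenCV 4.12 (cv2) and the standard library are available. Lean on these libraries where they do the work, as an engineer would, in place of code of your own. Each camera call takes 0.05 s, during which the arm holds its last target. There are 200 camera calls.

### The job

The bottle stop of the bench labelling machine is locked in its short-bottle position and the next bottles are longer. With the fingertips press the plunger's black thumb plate down and, while it is held down, push the upright bottle stop outward along its bar, away from the label-roll end of the machine, until the plunger springs up in the bar's second window and locks the stop in the long-bottle position. Lift nothing, and leave the bottles, the tumbler and the spare label roll standing where they are.

Things in the scene. Friction and masses are not known exactly. Their poses are not given: they have to be found in the camera images.
- labeller: Bench labelling machine, fixed. Origin on the bench straight below the plunger's axis. x points from the plunger across to the two rubber rollers (along y, x 53 to 135 mm, tops at z 60 mm), y runs along the sliding bar to the label-roll end, outward is -y, z is up. Base plate x -40 to 165, y -160 to 250 mm, top at z 12 mm. Rails beside the bar at x = +-(17 to 24) mm, tops at z 34 mm.
- roll_stand (a point): Centre of the mounted label roll (80 mm diameter), fixed at x 145, y 185, z 118 mm of the machine. Stand and roll fill x 105 to 185, y 139 to 231 mm, up to z 158 mm. A crank stands out beyond them, y 245 to 320 mm, up to z 111 mm. It marks the inner end of the machine: the stop is pushed away from here.
- plunger_top (a point): Centre of the top face of the plunger's black thumb plate, 24 mm (machine's x) by 40 mm (machine's y), 7 mm thick. It stands at x = y = 0 of the machine, 53 mm above the bench when up; pressed, it moves straight down, never sideways.
- plunger (a joint): Depth pressed, m: 0 up, 0.012 bottom. Spring 3 N at the start, 7 N at 10 mm. Its stem runs down the bar's slot to a collar that sits in a window of the bar and locks it. Pressed over 6 mm (9 to 10 is good) the bar is free. Once the bar has slid 4 mm the collar stays trapped under it (about 0.006) even if let go, and springs up by itself at the next window.
- stop (a joint): Slide of the bottle stop with its bar along the machine's -y, m: 0 = locked in the short-bottle window, 0.060 = locked in the long-bottle window; 1.5 mm of play either way. The steel bar is 34 mm wide, its top 31 mm above the bench. It takes 3 to 5 N to slide.
- window2 (a point): Centre of the bar's second (long-bottle) window, a 20 mm square hole, at the bar's top face, 31 mm above the bench. It moves with the stop: at first 60 mm from the plunger's axis on the label-roll side, at the end over that axis.
- stop_face (a point): On the face of the upright bottle stop turned to the plunger, mid width, z 65 mm. Upright: aluminium plate, x -17 to 17 mm of the machine, 5 mm thick, z 31 to 84 mm; its arm (z 64 to 84 mm) reaches over the rollers to x 135 mm. At slide 0 this face is at y -24 mm, 4 mm past the thumb plate's edge: closed fingertips pressing the plate can push it sideways. Moves with the stop.
- long_bottle: Clear glass bottle without label, 74 mm diameter, 290 mm tall, standing loose in front of the label-roll end of the machine. Origin: centre of its foot.
- short_bottle: Clear glass bottle with paper label, 60 mm diameter, 200 mm tall, standing loose in front of the machine. Origin: centre of its foot.
- tumbler: Empty glass tumbler, 76 mm wide at the rim, 100 mm tall, standing loose near the outer end of the machine. Origin: centre of its foot.
- label_roll: Spare roll of paper labels lying flat, 90 mm diameter, 62 mm tall, loose in front of the plunger. Origin: centre of its underside.
Mind the look-alikes: they are no part of the job. What is shaped like the short_bottle but green or purple is not meant. Leave any blue look-alike of the tumbler alone.

How it is judged (in metres and radians):
On the way:
1. the plunger is pressed down far enough to free the bar while the stop is still in its short-bottle position (value of joint plunger above 0.006 m and value of joint stop below 0.004 m), for 0.05 s.
At the end, for the whole second after the job is handed in: The stop is at rest in the long-bottle position (slide 60 mm, within 3.5 mm) with the plunger sprung up in the second window (less than 3 mm down); bottles, tumbler and spare label roll upright and within 30 mm of where they stood (value of joint stop between 0.0565 and 0.0635 m and value of joint plunger below 0.003 m and velocity of joint stop between -0.01 and 0.01 m/s and distance of each of long_bottle, short_bottle, tumbler, label_roll from where it was at the start of the episode below 0.03 m and angle between each of long_bottle, short_bottle, tumbler, label_roll's own z axis and vertical below 0.15 rad); the robot touches nothing.
It fails at once if a bottle, the tumbler or the spare label roll is shifted more than 30 mm, lifted more than 15 mm or tipped (distance of any of long_bottle, short_bottle, tumbler, label_roll from where it was at the start of the episode above 0.03 m or height (world z) of any of long_bottle, short_bottle, tumbler, label_roll above 0.015 m or angle between any of long_bottle, short_bottle, tumbler, label_roll's own z axis and vertical above 0.4 rad).
It also fails if it takes over 35 s, if anything falls off the work surface, if the arm or the gripper's body presses on something with over 40 N, if the wrist force passes 120 N, or if a joint passes its speed limit or range.

## Working session

There is one attempt and no reset: what is moved stays moved. The work goes in short steps, Python scripts to look and compute and a tool call to move; the robot and the scene stay as the last step left them, time stands still between calls to the robot, and variables do not carry over. Pictures are saved under pics/ and viewed, at most 10 in all, crops included, and the job is handed in when it is done.

Besides the shell and the picture viewer there is one more tool, called after "Request:" in YAML: its name, and indented under it one key for each argument. move_arm: Moves the arm, as the interface text tells. Its arguments: {"type":"object","properties":{"steps":{"type":"array","items":{"type":"object","properties":{"translation":{"type":"array","items":{"type":"number"}},"dr":{"type":"array","items":{"type":"number"}}}}},"jaw":{"type":"number"}},"required":["steps"]}

```bash
mkdir -p pics
cat > h.py <<'E'
import numpy as np,cv2,pickle
from plant import readout,optics,ticket
def shot(n,f):
    c=optics.camera(n); cv2.imwrite(f'pics/{f}.png',c['pixels']); pickle.dump(c,open(f'pics/{f}.pkl','wb')); return c
def ray(c,u,v):
    c=pickle.load(open(f'pics/{c}.pkl','rb')) if isinstance(c,str) else c
    R=np.array(c['R']);t=np.array(c['t']); o=-R.T@t
    d=R.T@np.linalg.solve(np.array(c['K']),[u,v,1]); return o,d/np.linalg.norm(d)
def onz(c,u,v,z):
    o,d=ray(c,u,v); return o+d*(z-o[2])/d[2]
def proj(c,X):
    c=pickle.load(open(f'pics/{c}.pkl','rb')) if isinstance(c,str) else c
    p=np.array(c['K'])@(np.array(c['R'])@X+np.array(c['t'])); return p[:2]/p[2]
E
python3 - <<'E'
from h import *
s=readout.read_state(); print(s['clock'],s['ee_pos'],np.round(s['orientation'],3),s['wrist_force'])
for n in ('scene','side','wrist'):
    c=shot(n,n+'0'); print(n,np.round(-np.array(c['R']).T@c['t'],3))
E
```

```text
0.0 [ 0.20287828 -0.53773885  0.23082428] [[ 0.936  0.353 -0.   ]
 [ 0.353 -0.936  0.001]
 [-0.    -0.001 -1.   ]] [-0.39419056 -0.5031389   0.27503819]
scene [ 0.973 -0.368  0.659]
side [ 0.408 -0.609  0.727]
wrist [ 0.269 -0.512  0.374]
```

View pics/scene0.png

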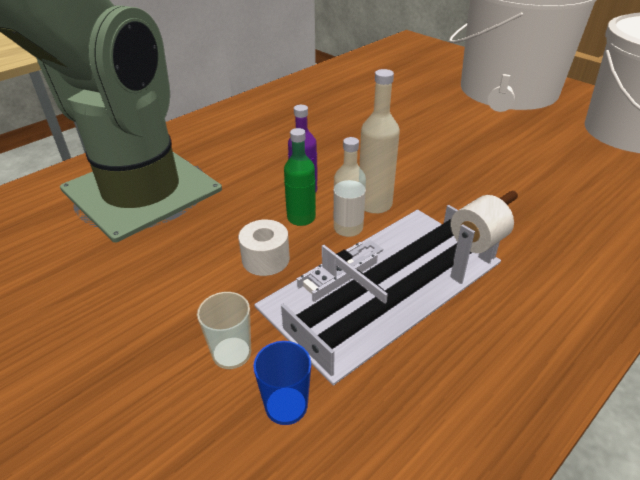

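View pics/side0.png

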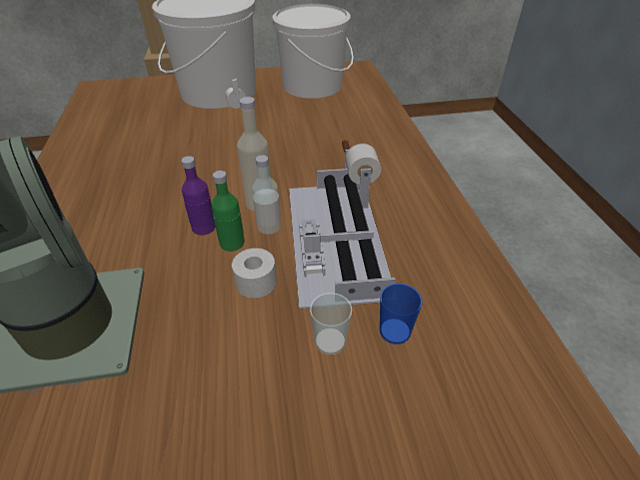

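The scene view shows the base plate corners at about (257,305), (335,377), (499,262) and (420,211). The black thumb plate is at (345,257) and the upright is just outward of it. The side view agrees: plate near (311,228), tumbler at (330,340), label roll at (254,272).

```bash
cat >> h.py <<'E'
def fit(c,px,m):
    w=np.array([onz(c,*p,q[2])for p,q in zip(px,m)]); a=m[:,:2]-m[:,:2].mean(0); b=w[:,:2]-w[:,:2].mean(0)
    th=np.arctan2((a[:,0]*b[:,1]-a[:,1]*b[:,0]).sum(),(a*b).sum()); R=np.array([[np.cos(th),-np.sin(th)],[np.sin(th),np.cos(th)]])
    t=w[:,:2].mean(0)-R@m[:,:2].mean(0); return th,R,t,(w[:,:2]-(m[:,:2]@R.T+t))
E
python3 - <<'E'
from h import *
m=np.array([[-40,-160,12],[165,-160,12],[165,250,12],[-40,250,12]])/1000
th,R,t,r=fit('scene0',[(257,305),(335,377),(499,262),(420,211)],m)
print(np.degrees(th),t,np.round(r*1000,1))
def W(x,y,z): return np.r_[R@[x/1000,y/1000]+t,z/1000]
for n in('scene0','side0'):
    im=cv2.imread(f'pics/{n}.png')
    P=[W(0,0,53),W(0,-24,65),W(-17,-24,84),W(17,-24,84),W(-40,-160,12),W(-40,250,12)]
    px=[proj(n,p) for p in P]; print(n,np.round(px,1).tolist())
    u,v=px[0].astype(int); s=6; cr=cv2.resize(im[v-45:v+45,u-60:u+60],None,fx=s,fy=s,interpolation=2)
    for p in px: cv2.circle(cr,tuple(((p-[u-60,v-45]+.5)*s).astype(int)),3,(0,0,255),-1)
    cv2.imwrite(f'pics/{n}_c.png',cr); print(u-60,v-45)
print('tumbler',onz('scene0',231,352,0),onz('side0',330,342,0),'roll',onz('scene0',264,235,.062),onz('side0',254,261,.062))
print('short',onz('scene0',349,222,0),onz('side0',267,226,0),'green',onz('scene0',300,213,0))
E
```

```text
-4.652026701813927 [0.51455106 0.11713115] [[ 6.   1.1]
 [-5.9 10.6]
 [-4.2 -8.1]
 [ 4.1 -3.6]]
scene0 [[341.4, 256.9], [330.9, 257.8], [324.5, 244.3], [337.6, 254.6], [254.3, 303.5], [419.5, 209.4]]
281 211
side0 [[312.3, 237.6], [313.1, 241.0], [305.2, 235.0], [320.8, 234.1], [299.2, 306.4], [290.8, 187.8]]
252 192
tumbler [ 0.50769421 -0.12355648  0.        ] [ 0.50925804 -0.12574273  0.        ] roll [0.38194543 0.05243124 0.062     ] [0.3807323  0.05711975 0.062     ]
short [0.41114311 0.24693351 0.        ] [0.41796177 0.23651714 0.        ] green [0.31776132 0.19595335 0.        ]
```

View pics/scene0_c.png

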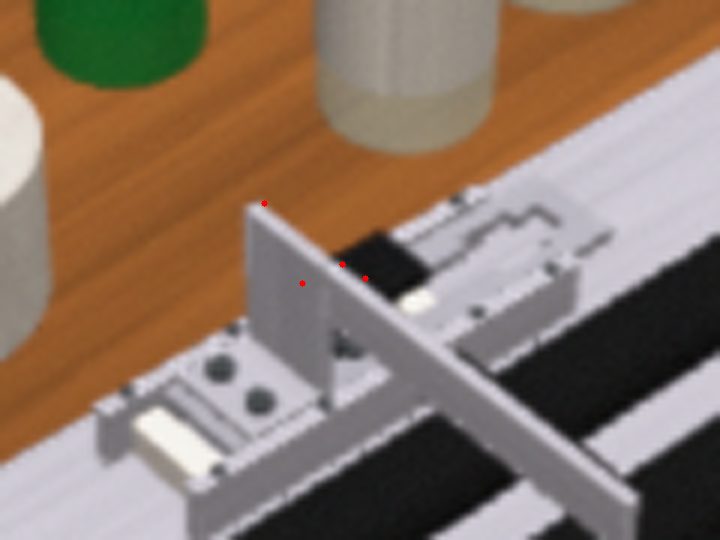

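View pics/side0_c.png

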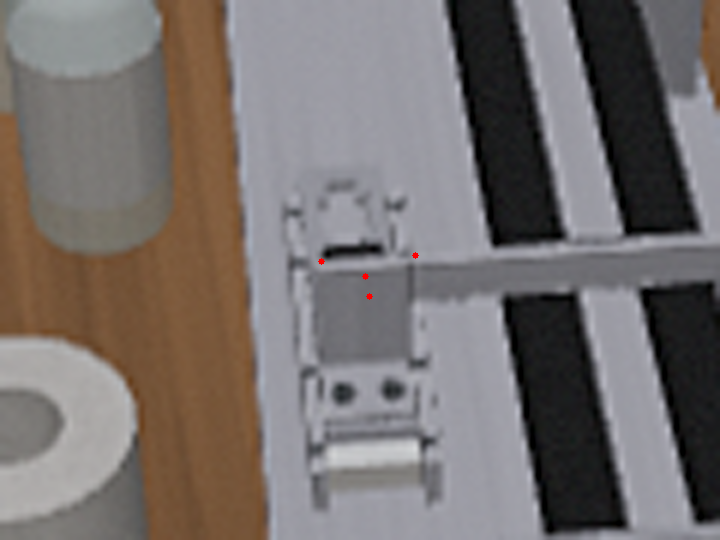

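The scene crop shows the plate's label-roll-side corners at crop (382,234) and (429,270), and the upright's outer top corner at (246,207). The side crop shows the upright's outer top edge from (313,270) to (412,264), with the base's left edge running (230,0) to (268,540).

Run:
```python
from h import *
S=lambda a,b:(281+a/6-.5,211+b/6-.5); D=lambda a,b:(252+a/6-.5,192+b/6-.5)
for lab,n,p,z in [('plate -12,20','scene0',S(382,234),.053),('plate 12,20','scene0',S(429,270),.053),('up -17,-29','scene0',S(246,207),.084),
 ('up -17,-29','side0',D(313,270),.084),('up 17,-29','side0',D(412,264),.084),('edge1','side0',D(230,0),.012),('edge2','side0',D(268,540),.012),
 ('c -40,-160','scene0',(257,305),.012),('c -40,250','scene0',(420,211),.012),('c -40,-160','side0',(299.5,305.5),.012),('c -40,250','side0',(290.5,188),.012),
 ('arm end 135,-29','scene0',S(636,505),.084)]:
    print(lab,n,np.round(onz(n,*p,z)*1000,1))
```

```text
plate -12,20 scene0 [504.4 134.5  53. ]
plate 12,20 scene0 [525.  132.9  53. ]
up -17,-29 scene0 [493.3  89.7  84. ]
up -17,-29 side0 [491.8  90.5  84. ]
up 17,-29 side0 [527.3  87.5  84. ]
edge1 side0 [490.4 353.3  12. ]
edge2 side0 [464.5  29.4  12. ]
c -40,-160 scene0 [467.7 -38.   12. ]
c -40,250 scene0 [499.1 366.   12. ]
c -40,-160 side0 [462.6 -36.8  12. ]
c -40,250 side0 [494.1 368.8  12. ]
arm end 135,-29 scene0 [645.8  79.8  84. ]
```

Measured: machine origin near world (0.513, 0.117) with yaw of about -4.5°, consistent across both views to 4 mm. I'm approaching with the fingers closed and their closing line along the bar, at the start height, which clears the tumbler.

Request:
move_arm:
  jaw: 0
  steps:
    - {"translation": [1,2,0],"dr": [0,0,-2.5]}
    - {"translation": [2.6,5.4,0],"dr": [0,0,-5]}
    - {"translation": [4.2,8.8,0],"dr": [0,0,-7.5]}
    - {"translation": [5.8,12.2,0],"dr": [0,0,-10]}
    - {"translation": [7.4,15.6,0],"dr": [0,0,-12.5]}
    - {"translation": [9,19,0],"dr": [0,0,-15]}
    - {"translation": [10.6,22.4,0],"dr": [0,0,-17.5]}
    - {"translation": [12.2,25.8,0],"dr": [0,0,-20]}
    - {"translation": [13.8,29.2,0],"dr": [0,0,-22.5]}
    - {"translation": [15.4,32.6,0],"dr": [0,0,-25.2]}

```text
clock: 1.15
ee_pos: [0.3574, -0.2105, 0.2313]
orientation: [[0.997, -0.081, 0.0], [-0.081, -0.997, 0.0], [0.0, -0.0, -1.0]]
wrist_force: [1.0, -0.6, 0.1]
gripper_width: -0.0003
grasp_force: 0.0
```

Request:
move_arm:
  steps:
    - {"translation": [1.6,3.4,0],"dr": [0,0,0]}
    - {"translation": [3.2,6.8,0],"dr": [0,0,0]}
    - {"translation": [4.8,10.2,0],"dr": [0,0,0]}
    - {"translation": [6.4,13.6,0],"dr": [0,0,0]}
    - {"translation": [8,17,0],"dr": [0,0,0]}
    - {"translation": [9.6,20.4,0],"dr": [0,0,0]}
    - {"translation": [11.2,23.8,0],"dr": [0,0,0]}
    - {"translation": [12.8,27.2,0],"dr": [0,0,0]}
    - {"translation": [14.4,30.6,0],"dr": [0,0,0]}
    - {"translation": [15.6,32.9,0],"dr": [0,0,0]}

```text
clock: 2.15
ee_pos: [0.5134, 0.1197, 0.231]
orientation: [[0.997, -0.077, -0.0], [-0.077, -0.997, 0.001], [-0.0, -0.001, -1.0]]
wrist_force: [0.2, 0.0, 1.2]
gripper_width: 0.0003
grasp_force: 0.0
```

Request:
move_arm:
  steps:
    - {"translation": [0,0,-3],"dr": [0,0,0]}
    - {"translation": [0,0,-6],"dr": [0,0,0]}
    - {"translation": [0,0,-9],"dr": [0,0,0]}
    - {"translation": [0,0,-11],"dr": [0,0,0]}
    - {"translation": [0,0,-11],"dr": [0,0,0]}
    - {"translation": [0,0,-11],"dr": [0,0,0]}

```text
clock: 2.75
ee_pos: [0.5131, 0.117, 0.1218]
orientation: [[0.997, -0.079, -0.0], [-0.079, -0.997, 0.0], [-0.0, -0.0, -1.0]]
wrist_force: [-0.1, -0.0, -0.2]
gripper_width: -0.0001
grasp_force: 0.0
```

Run:
```python
from h import *
s=readout.read_state(); print(s['clock'],s['ee_pos'],np.round(s['orientation'],3),s['wrist_force'],s['gripper_width'])
w=shot('wrist','w1')['pixels']; c=shot('side','side1')['pixels']; d=shot('scene','scene1')['pixels']
k=cv2.resize(c[150:300,230:390],(400,375)); l=cv2.resize(d[180:330,270:430],(400,375))
cv2.imwrite('pics/cmp.png',np.hstack([k,l]))
```

```text
2.75 [0.51310835 0.11697117 0.12178211] [[ 0.997 -0.079 -0.   ]
 [-0.079 -0.997  0.   ]
 [-0.    -0.    -1.   ]] [-0.09700155 -0.04571892 -0.17580414] -5.2708031633895716e-05
```

View pics/w1.png

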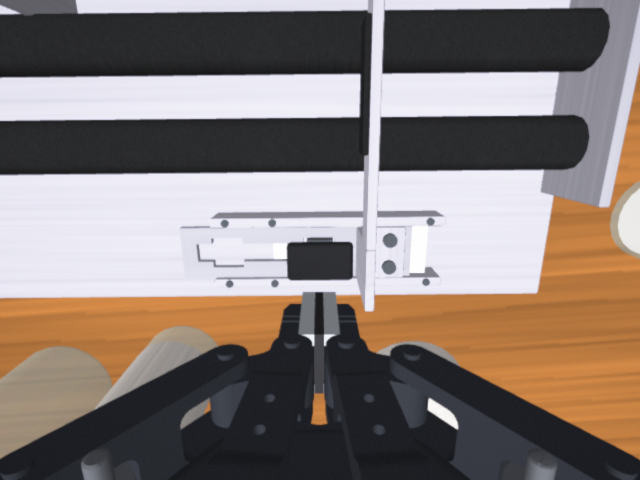

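View pics/cmp.png

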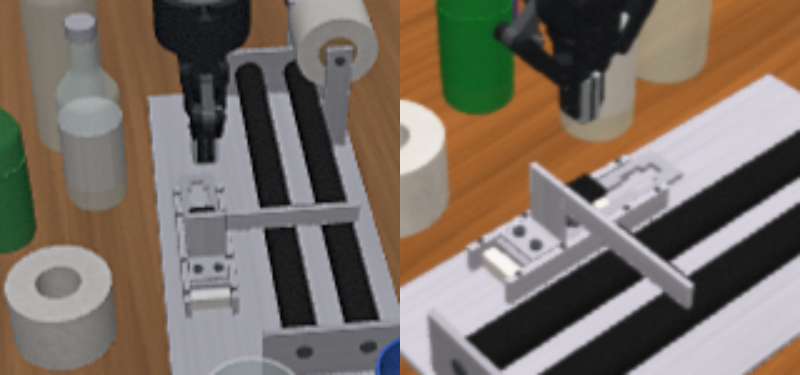

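The wrist view shows the thumb plate at pixels (288..352, 241..280), in line with the closed fingers at column 319. The upright's face is just to its right, near column 358.

Run:
```python
from h import *
for p in [(288,241),(352,241),(288,280),(352,280),(320,260.5)]: print(np.round(onz('w1',*p,.053)*1000,1))
```

```text
[525.1 134.4  53. ]
[522.1  96.8  53. ]
[500.6 136.9  53. ]
[497.6  98.1  53. ]
[511.5 116.5  53. ]
```

Plate centre is (511.5, 116.5), with size about 24×38 mm against the given 24×40, so the earlier estimate holds. Now descending and pressing.

Request:
move_arm:
  steps:
    - {"translation": [-0.1,0,-2.5],"dr": [0,0,0]}
    - {"translation": [-0.1,0,-4.5],"dr": [0,0,0]}
    - {"translation": [-0.1,0,-6],"dr": [0,0,0]}
    - {"translation": [-0.1,0,-6.5],"dr": [0,0,0]}
    - {"translation": [-0.1,0,-6.9],"dr": [0,0,0]}
    - {"translation": [-0.1,0,-7.2],"dr": [0,0,0]}
    - {"translation": [-0.1,0,-7.5],"dr": [0,0,0]}
    - {"translation": [-0.1,0,-7.8],"dr": [0,0,0]}
    - {"translation": [-0.1,0,-7.8],"dr": [0,0,0]}
    - {"translation": [-0.1,0,-7.8],"dr": [0,0,0]}

```text
clock: 3.9
ee_pos: [0.5123, 0.1171, 0.0437]
orientation: [[0.997, -0.079, 0.001], [-0.079, -0.997, 0.0], [0.001, -0.0, -1.0]]
wrist_force: [-0.2, -0.1, 6.1]
gripper_width: 0.0002
grasp_force: 3.2
```

The wrist reads 6 N, about 8–9 mm down, so the bar is free. Pushing outward.

Request:
move_arm:
  steps:
    - {"translation": [-0.04,-0.5,0],"dr": [0,0,0]}
    - {"translation": [-0.08,-1,0],"dr": [0,0,0]}
    - {"translation": [-0.11,-1.4,0],"dr": [0,0,0]}
    - {"translation": [-0.14,-1.8,0],"dr": [0,0,0]}
    - {"translation": [-0.18,-2.3,0],"dr": [0,0,0]}
    - {"translation": [-0.22,-2.8,0],"dr": [0,0,0]}
    - {"translation": [-0.26,-3.3,0],"dr": [0,0,0]}
    - {"translation": [-0.3,-3.8,0],"dr": [0,0,0]}
    - {"translation": [-0.34,-4.3,0],"dr": [0,0,0]}
    - {"translation": [-0.34,-4.3,0],"dr": [0,0,0]}

```text
clock: 4.9
ee_pos: [0.5093, 0.0741, 0.0438]
orientation: [[0.997, -0.079, 0.002], [-0.079, -0.997, 0.001], [0.002, -0.001, -1.0]]
wrist_force: [2.6, 1.2, 4.5]
gripper_width: -0.0003
grasp_force: 2.3
```

Run:
```python
from h import *
s=readout.read_state(); print(s['ee_pos'],s['wrist_force'])
w=shot('wrist','w2')['pixels']; c=shot('side','side2')['pixels']; d=shot('scene','scene2')['pixels']
k=cv2.resize(c[150:300,230:390],(400,375)); l=cv2.resize(w[100:400,160:480],(400,375))
cv2.imwrite('pics/cmp2.png',np.hstack([k,l]))
```

```text
[0.50925336 0.07410894 0.04377079] [2.62642019 1.19383742 4.52996241]
```

View pics/cmp2.png

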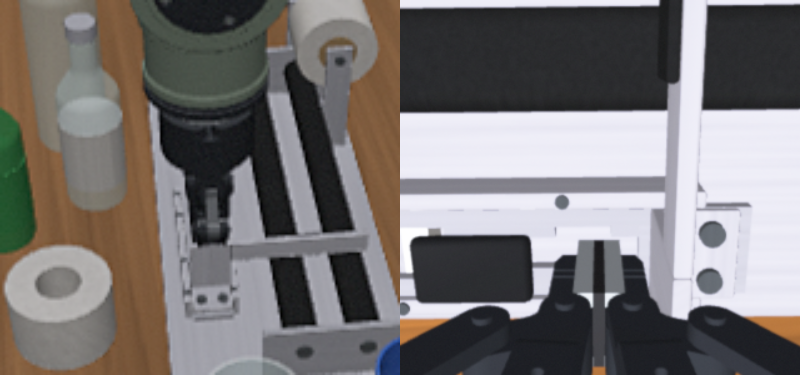

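The plunger plate is now free behind the fingers, and the upright has moved outward ahead of them. I'm continuing in small steps.

Request:
move_arm:
  steps:
    - {"translation": [-0.04,-0.5,0],"dr": [0,0,0]}
    - {"translation": [-0.08,-1,0],"dr": [0,0,0]}
    - {"translation": [-0.12,-1.5,0],"dr": [0,0,0]}

```text
clock: 5.35
ee_pos: [0.5082, 0.0598, 0.0437]
orientation: [[0.997, -0.078, 0.002], [-0.078, -0.997, 0.001], [0.002, -0.001, -1.0]]
wrist_force: [4.3, 5.8, 7.3]
gripper_width: -0.0
grasp_force: 4.4
```

Run:
```python
from h import *
s=readout.read_state(); print(s['ee_pos'],s['wrist_force'],s['torque'])
w=shot('wrist','w3')['pixels']; c=shot('side','side3')['pixels']
k=cv2.resize(c[200:280,270:355],(400,375)); l=cv2.resize(w[100:400,100:480],(400,316)); l=np.vstack([l,np.zeros((59,400,3),np.uint8)])
cv2.imwrite('pics/cmp3.png',np.hstack([k,l]))
```

```text
[0.50818902 0.05984439 0.04368949] [4.2809781  5.81951888 7.28856097] [ 1.01022646 -0.64504955  0.06786457]
```

View pics/cmp3.png

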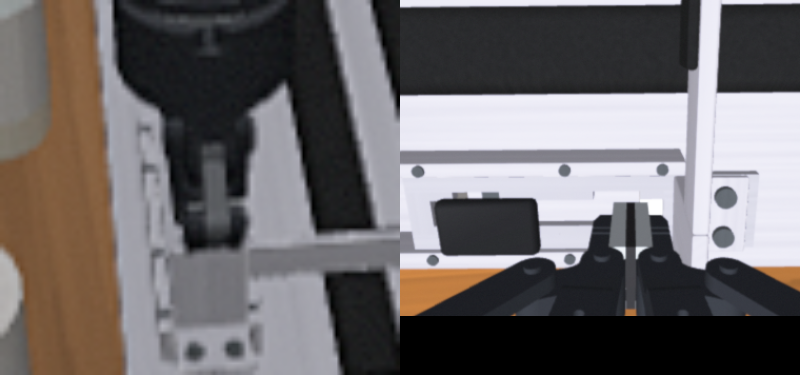

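The upright's outer top edge is at about side pixel (314.6, 254), and the plate is still trapped down over the bar.

Run:
```python
from h import *
p=onz('side3',314.6,254,.084)[:2]-[.512,.117]; print('slide', -(p@[-.0-(-.079),.997])*1000-29)
```

```text
slide 54.576975034928054
```

Request:
move_arm:
  steps:
    - {"translation": [-0.02,-0.2,0],"dr": [0,0,0]}
    - {"translation": [-0.03,-0.4,0],"dr": [0,0,0]}
    - {"translation": [-0.03,-0.4,0],"dr": [0,0,0]}

```text
clock: 5.75
ee_pos: [0.5079, 0.0556, 0.0437]
orientation: [[0.997, -0.078, 0.002], [-0.078, -0.997, 0.001], [0.002, -0.001, -1.0]]
wrist_force: [3.0, 3.8, 5.7]
gripper_width: -0.0001
grasp_force: 3.8
```

Request:
move_arm:
  steps:
    - {"translation": [-0.02,-0.2,0],"dr": [0,0,0]}
    - {"translation": [-0.02,-0.3,0],"dr": [0,0,0]}
    - {"translation": [-0.02,-0.3,0],"dr": [0,0,0]}

```text
clock: 6.05
ee_pos: [0.5077, 0.0525, 0.0437]
orientation: [[0.997, -0.079, 0.002], [-0.079, -0.997, 0.001], [0.002, -0.001, -1.0]]
wrist_force: [3.1, 2.1, 6.5]
gripper_width: 0.0002
grasp_force: 3.3
```

Request:
move_arm:
  steps:
    - {"translation": [-0.02,-0.2,0],"dr": [0,0,0]}
    - {"translation": [-0.02,-0.3,0],"dr": [0,0,0]}
    - {"translation": [-0.02,-0.3,0],"dr": [0,0,0]}

```text
clock: 6.35
ee_pos: [0.5075, 0.0494, 0.0437]
orientation: [[0.997, -0.079, 0.002], [-0.079, -0.997, 0.0], [0.002, -0.001, -1.0]]
wrist_force: [3.0, 3.1, 5.6]
gripper_width: 0.0002
grasp_force: 3.3
```

Run:
```python
from h import *
w=shot('wrist','w4')['pixels']; c=shot('side','side4')['pixels'];d=shot('scene','scene4')['pixels']
k=cv2.resize(d[200:320,270:400],(400,375)); l=cv2.resize(w[100:400,100:480],(400,316)); l=np.vstack([l,np.zeros((59,400,3),np.uint8)])
cv2.imwrite('pics/cmp4.png',np.hstack([k,l]))
```

```text
(no output)
```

View pics/cmp4.png

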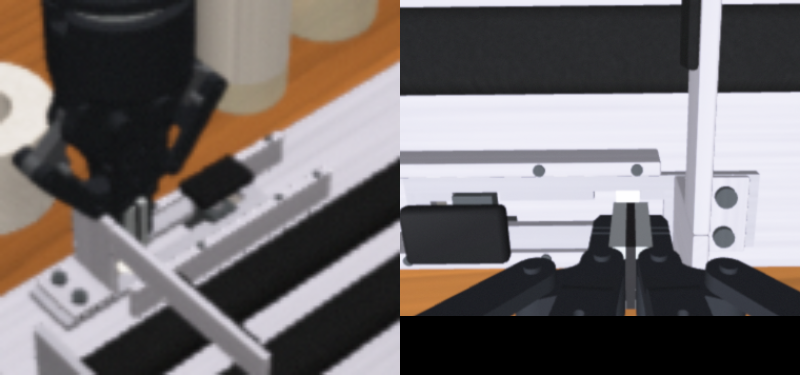

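The upright is in contact with the fingers and moving with them. The window's edge is visible beside the trapped plate at crop (452..497, 193..207).

Run:
```python
from h import *
R=np.array([[.997,.079],[-.079,.997]]);t=np.array([.512,.117])
g=lambda n,u,v,z: np.round(R.T@(onz(n,u,v,z)[:2]-t)*1000,1)
for a,b,z in[(715,150,.084),(690,150,.084),(710,235,.084),(692,235,.084),(452,193,.031),(497,193,.031)]:
    print(a,b,g('w4',100+(a-400)*.95,100+b*.95,z))
print('plate',[g('w4',100+(a-400)*.95,100+b*.95,.047) for a,b in((510,206),(508,262))])
```

```text
715 150 [ 41.7 -90.5]
690 150 [ 41.7 -83.8]
710 235 [ 16.1 -90.6]
692 235 [ 16.1 -85.4]
452 193 [7.5 8.2]
497 193 [  7.5 -10.9]
plate [array([  8.7, -21.2]), array([-15.8, -18.4])]
```

Request:
move_arm:
  steps:
    - {"translation": [-0.01,-0.1,0],"dr": [0,0,0]}
    - {"translation": [-0.01,-0.15,0],"dr": [0,0,0]}
    - {"translation": [-0.01,-0.15,0],"dr": [0,0,0]}

```text
clock: 6.8
ee_pos: [0.5075, 0.049, 0.0437]
orientation: [[0.997, -0.078, 0.002], [-0.078, -0.997, 0.002], [0.002, -0.002, -1.0]]
wrist_force: [3.8, 9.6, 6.6]
gripper_width: -0.0003
grasp_force: 5.2
```

Run:
```python
from h import *
shot('scene','scene5')
for n in('scene0','scene2','scene4','scene5'):
    im=cv2.imread(f'pics/{n}.png').max(2); m=(im<60).astype(np.uint8); m[:, :325]=0; m[:225]=0; m[275:]=0; m[:,365:]=0
    k,l,st,c=cv2.connectedComponentsWithStats(m)
    for s in st[1:]:
        if s[4]>40: print(n,s)
```

```text
scene0 [338 250  14  11  86]
scene2 [325 225  27  32 525]
scene2 [330 252  22  20 223]
scene4 [325 225  18  31 310]
scene4 [329 250  23  22 238]
scene5 [325 225  18  31 305]
scene5 [329 250  23  22 238]
```

The side force jumped to 9.6 N with no travel. The plate's top row is back at its up value (250, against 252 when trapped), so the stop is locked. Backing off and lifting.

Request:
move_arm:
  steps:
    - {"translation": [0.04,0.5,0],"dr": [0,0,0]}
    - {"translation": [0.08,1,0],"dr": [0,0,0]}
    - {"translation": [0.08,1,2],"dr": [0,0,0]}
    - {"translation": [0.08,1,5],"dr": [0,0,0]}
    - {"translation": [0.08,1,9],"dr": [0,0,0]}
    - {"translation": [0.08,1,13],"dr": [0,0,0]}
    - {"translation": [0.08,1,16],"dr": [0,0,0]}
    - {"translation": [0.08,1,16],"dr": [0,0,0]}
    - {"translation": [0.08,1,16],"dr": [0,0,0]}

```text
clock: 7.75
ee_pos: [0.5072, 0.0579, 0.2034]
orientation: [[0.997, -0.079, 0.0], [-0.079, -0.997, 0.0], [0.0, -0.0, -1.0]]
wrist_force: [-0.3, -0.3, -1.0]
gripper_width: -0.0
grasp_force: 0.0
```

Run:
```python
from h import *
print(readout.read_state()['wrist_force'])
w=shot('wrist','w6')['pixels']; d=shot('scene','scene6')['pixels']
k=cv2.resize(d[100:400,170:490],(400,375)); l=cv2.resize(w,(400,300)); l=np.vstack([l,np.zeros((75,400,3),np.uint8)])
cv2.imwrite('pics/cmp6.png',np.hstack([k,l]))
im=d.max(2); m=(im<60).astype(np.uint8); m[:, :325]=0; m[:225]=0; m[275:]=0; m[:,365:]=0
print([s for s in cv2.connectedComponentsWithStats(m)[2][1:] if s[4]>40])
```

```text
[-0.27327888 -0.27071243 -0.99579047]
[array([329, 250,  23,  22, 238], dtype=int32)]
```

View pics/cmp6.png

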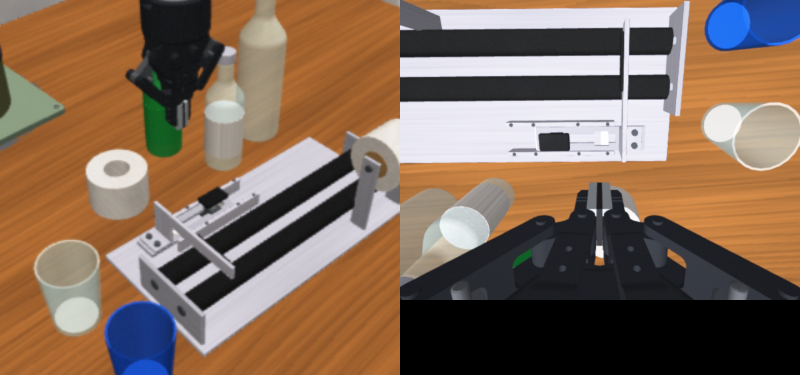

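The stop is out, the plate is up, everything else is standing where it was, and the arm is clear.

```bash
python3 -c "
from plant import ticket; print(ticket.sign_off())"
```

```text
the job is handed in; nothing more can be done
None
```

I handed the job in at about 8 s: the stop was pushed out to the long-bottle position and the plunger appears sprung up and locked in the second window. The loose items still stood upright in the last pictures, and the sign-off returned no verdict.

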